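Aim the blow-off jet at the valve body and open its air lever

ROBOT

A 6-joint arm with a two-finger parallel gripper is mounted at the origin on a cart in front of the work surface, level with it; the furniture and walls round the work are solid. World frame = base frame: x ahead of the robot, y to its left, z up, the work surface at z = 0. Lengths are in m, angles in degrees, forces in N, time in s.
With the tool pointing down it reaches from about 0.35 to 0.725 m from the base axis. Payload 6 kg.
Tool frame: the origin (TCP) lies midway between the tips of the shut fingers; the grasp point (between the pads) lies env.grip_depth behind it (env.grip_depth is the distance from the TCP to the grasp point, in m); y points along the fingers, x is the direction in which the jaws open and shut, and the axes are right-handed (so a half turn about y gives the same grasp; the last joint's range is limited). The gripper opens to 85 mm and grips with 20 to 120 N. Pads are 22 mm wide; open, the fingers measure 114 mm over their backs; the gripper's body (76 mm by 85 mm) begins 54 mm behind the grasp point. The pads swing forward as they close: fully open they stand 13 mm farther back than shut.
Start: joints at [-55.25, 2.303, 4.859, 0, -92.561, -19.12], TCP at [0.162, -0.578, 0.231] pointing down, gripper open.
Joint ranges: [-146.85, 146.85], [-73.84, 115.35], [-62.03, 85.46], [-188.31, 113.3], [-161.28, -10.13], [-171.36, 171.36]. Speed limits (degrees/s): [147.25, 147.25, 172.46, 180, 180, 180].

INTERFACE

Orientations are given as a 3x3 rotation matrix whose columns are the frame's x, y, z axes.
In Python, from station import env gives the robot as it stands.
- The arm moves only by the tool move_arm, never from a script. Its argument "deltas" is a list of rows, each a list of 5 numbers: the shift along the tool's x, y, z in cm, then the turn about the tool's y in rad, then the closure, from -1 (fully open) to 1 (shut). In form: [[dx, dy, dz, yaw, claw], ...]. A call has 1 to 20 rows; each row is the pose to reach, as a shift and turn from the pose commanded when the call began, along the tool's axes at that moment; what a row does not reach only later rows make up. A row lasts 1/12 s, in which the tool goes at most 41.7 mm and 7.16 degrees, less where a joint would pass 70% of its speed; a pose out of reach is approached as far as the arm can. A call with a gripper value outside its range is refused whole. The fingers move at their own pace and stop on an object; "force" is the grip in N (left out, the last holds). Time passes only in rows, so rows that repeat a pose let the fingers close. It gives the time, the measured TCP pose, the force and the opening at its end, in the units of the state.
- env.state(): the state, without advancing time (a new reading comes with each control period).
- env.grab_frame(name): name is "scene" or "top" or "wrist"; returns a dict with "image" (420x560x3 uint8, blue, green, red), "z_map" (420x560 float32, m along the optical axis (not along the pixel's ray), 0 where there is no reading), "camera_matrix" (3x3 intrinsics, pixels), "T" (4x4, takes a point from camera to world coordinates). Camera axes: x right, y down, z forward; pixel columns grow to the right and rows downward; lengths in m; the calibration is good to about 2 mm. The wrist camera is an equidistant fisheye: a pixel r from the principal point sees the ray r / f radians off the axis. A picture is of the moment at which its call begins.
- env.finish_job(): hands the job in, once; it reports no verdict.
The state is a dict: "clock": time; "joints": joint angles; "joint_vel": joint speeds; "tau": joint torques, N m; "position": TCP position; "tool_rot": TCP orientation; "ft_force": force on the tool from outside, world axes, zero at the start; "wrist_torque": the same for the moment, N m; "width": opening from 0.0 (shut) to 1.0 (fully open).
Only numpy, scipy, OpenCV 4.12 (cv2) and the standard library are available. Lean on these libraries where they do the work, as an engineer would, in place of code of your own. Each camera call takes 0.05 s, during which the arm holds its last target. There are 200 camera calls.

TASK

Blow off the valve body (the long barrel lying on its side): with a fingertip push the swivelling jet arm of the blow-off stand round until its nozzle points at the middle of the valve body, and only then push the quarter-turn air lever beside it fully open. Push both gently and grip nothing, leave the parts round the stand where they are, and keep the jet on the valve body to the end.

Things in the scene. Friction and masses are not known exactly. Their poses are not given: they have to be found in the camera images.
- jet_arm (a joint): angle of the jet arm (rad) about the upright axis of the stand's post, positive counter-clockwise seen from above, range -1.5 to 1.5; 0 = along the stand's x axis (straight ahead of the foot). It has light friction (about 1.3 N at the middle of the arm turns it) and stays where it is left.
- stand: the blow-off stand, bolted down; origin at bench height on the axis of its upright post, x straight ahead (arm at 0), y left. Its foot is a grey plate 12 mm thick from 75 mm behind the post to 50 mm ahead and from 125 mm right of it to 50 mm left; the post with hub reaches 96 mm up.
- jet_pivot (a point): the jet arm's swivel on the post's axis, 75 mm above the bench. It turns with the arm: x points along the arm to the nozzle, z up. The arm is a level steel bar 14 mm in diameter to 100 mm out, then a brass nozzle; its hub is 38 mm across, and a stub ends 33 mm behind. The space under the arm is free down to the foot.
- jet_tip (a point): tip of the brass nozzle, at the outer end of the jet arm, 118 mm from the swivel axis and 67 mm above the bench
- air_lever (a joint): angle of the air lever (rad), growing counter-clockwise seen from above: about 0 = shut (lever across the brass valve, pointing along the stand's -x, towards the robot), 1.571 = fully open at its stop (in line with the brass valve, pointing along the stand's -y, right). Light friction (about 1.3 N at the grip); it stays where it is left.
- lever_pivot (a point): swivel point of the air lever, on top of the brass valve, 45 mm behind and 75 mm right of the post, 50 mm above the bench. It turns with the lever, which points along its -x axis and is 66 mm long; the outer 44 mm are a black sleeve 14 mm wide, 12 mm high, centred at this height, with free space under it down to the foot or bench.
- lever_tip (a point): outer end of the air lever's black sleeve, 66 mm from its swivel, 50 mm above the bench
- valve_body_mid (a point): centre of the valve body that is to be blown off, 26 mm above the bench: a black barrel 90 mm long lying on its side, 40 mm wide and 52 mm high with its angled flange; loose. Its place among the four parts round the stand varies, about 175 mm from the post.
- nut_mid (a point): centre of the nozzle nut, a stepped steel sleeve 27 mm across and 26 mm tall standing loose beside the stand, about 175 mm from the post; leave it alone
- bush_mid (a point): centre of the plain steel bush, 22 mm across and 34 mm tall, standing loose about 175 mm from the post; leave it alone
- pot_mid (a point): centre of the steel dish, 67 mm across and 30 mm tall, standing loose about 175 mm from the post; leave it alone

How it is judged:
By the outcome, as a careful person would: the job done as asked, in the order asked, and still so for the second after the job is handed in, with the robot touching nothing.
It also fails if it takes over 54 s, if anything falls off the work surface, if the arm or the gripper's body presses on something with over 40 N, if the wrist force passes 120 N, or if a joint passes its speed limit or range.

## Working session

There is one attempt and no reset: what is moved stays moved. The work goes in short steps, Python scripts to look and compute and a tool call to move; the robot and the scene stay as the last step left them, time stands still between calls to the robot, and variables do not carry over. Pictures are saved under pics/ and viewed, on a budget of 10 in all, crops included, one or two more only if the job needs it, and the job is handed in when it is done.

Besides the shell and the picture viewer there is one more tool, called after "Call:" by a JSON object that holds its "op" and its "data". move_arm: Moves the arm, as the interface text tells. Its arguments: {"type":"object","properties":{"deltas":{"type":"array","items":{"type":"array","items":{"type":"number"}}},"force":{"type":"number"}},"required":["deltas"]}

```bash
mkdir -p pics; python3 - <<'E'
from station import env
import cv2, numpy as np
s=env.state();print(s,env.grip_depth)
for n in("top","scene"):
    f=env.grab_frame(n);cv2.imwrite(f"pics/{n}1.png",f["image"]);np.savez(f"{n}1.npz",**f);print(f["T"].round(3).tolist(),f["camera_matrix"].round(1).tolist())
E
```

```text
{'clock': 0.0, 'joints': array([-5.52510890e+01,  2.33674904e+00,  4.80230216e+00, -2.83679380e-02,
       -9.25623214e+01, -1.91189310e+01]), 'joint_vel': array([-0.03066182,  0.05493731, -0.09838233,  0.02751533,  0.1252393 ,
        0.0154477 ]), 'tau': array([ 6.27889949e-04, -3.68207932e+01,  3.47402251e+01,  6.93215668e+00,
       -5.61107823e-03, -3.11363053e-06]), 'position': array([ 0.16164394, -0.57746549,  0.23029133]), 'tool_rot': array([[-2.69444183e-01, -5.56250776e-04, -9.63015848e-01],
       [ 9.63014404e-01,  1.66964584e-03, -2.69444744e-01],
       [ 1.75777426e-03, -9.99998451e-01,  8.58011496e-05]]), 'ft_force': array([ 0.1648413 , -0.76657908,  0.75478671]), 'wrist_torque': array([ 0.07627926, -0.01695844,  0.01159746]), 'width': 1.0036824036613647} 0.0187
[[0.013, -0.997, 0.078, 0.506], [-1.0, -0.011, 0.021, 0.311], [-0.02, -0.078, -0.997, 0.941], [0.0, 0.0, 0.0, 1.0]] [[392.9, 0.0, 281.8], [0.0, 392.9, 208.5], [0.0, 0.0, 1.0]]
[[-0.782, -0.285, 0.555, 0.118], [-0.623, 0.332, -0.708, 0.92], [0.018, -0.899, -0.437, 0.441], [0.0, 0.0, 0.0, 1.0]] [[386.9, 0.0, 283.3], [0.0, 386.9, 206.5], [0.0, 0.0, 1.0]]
```

View pics/top1.png

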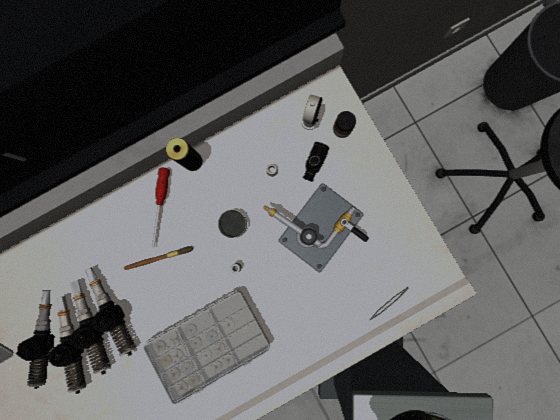

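View pics/scene1.png

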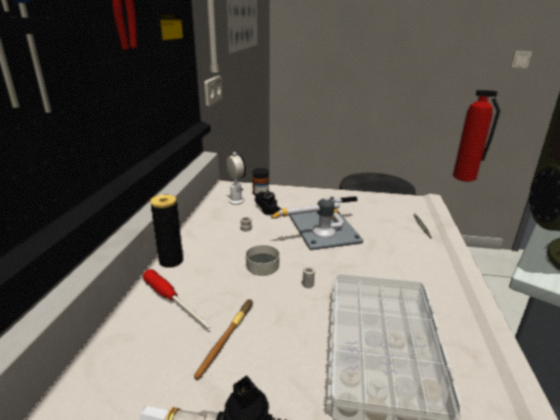

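Top view: post at about (309,234), nozzle tip (265,208), black valve body (316,160), lever sleeve (358,232), dish (232,222), nut (272,170), bush (237,267). Next I'll measure these.

```bash
cat > h.py <<'E'
import cv2, numpy as np
def ray(f,u,v,z):
    K=f["camera_matrix"];T=f["T"]
    d=T[:3,:3]@np.array([(u-K[0,2])/K[0,0],(v-K[1,2])/K[1,1],1]);o=T[:3,3]
    return o+d*(z-o[2])/d[2]
def cloud(f):
    K=f["camera_matrix"];T=f["T"];Z=f["z_map"];v,u=np.indices(Z.shape)
    P=np.stack([(u-K[0,2])/K[0,0]*Z,(v-K[1,2])/K[1,1]*Z,Z],-1)
    return P@T[:3,:3].T+T[:3,3]
E
python3 - <<'E'
from h import *
f=dict(np.load("top1.npz"));P=cloud(f);im=f["image"]
hsv=cv2.cvtColor(im,cv2.COLOR_BGR2HSV)
# foot: z ~ 12mm grey region
roi=np.zeros(im.shape[:2],bool);roi[175:280,270:375]=1
g=cv2.cvtColor(im,cv2.COLOR_BGR2GRAY)
foot=(roi&(g<150)&(P[...,2]<.03)).astype(np.uint8)
c=max(cv2.findContours(foot,0,2)[0],key=cv2.contourArea)
W=np.array([ray(f,u,v,.012)[:2] for u,v in c[:,0]],np.float32)
print("foot",cv2.minAreaRect(W),cv2.boxPoints(cv2.minAreaRect(W)).round(4).tolist())
hi=roi&(P[...,2]>.085)&(P[...,2]<.11);print("hub top",P[hi].mean(0).round(4),np.median(P[hi],0),hi.sum())
for n,(u0,u1,v0,v1) in dict(valve=(298,332,138,186),pot=(214,250,205,240),nut=(262,282,161,179),bush=(228,246,258,275)).items():
    p=P[v0:v1,u0:u1];m=(p[...,2]>.01)&(p[...,2]<.08)
    q=p[m].astype(np.float32);r=cv2.minAreaRect(q[:,:2]);print(n,m.sum(),q.mean(0).round(4),r,q[:,2].max())
    if n=="valve":
        m=(g[v0:v1,u0:u1]<80).astype(np.uint8);c=max(cv2.findContours(m,0,2)[0],key=cv2.contourArea);print("dark",[ (x+u0,y+v0) for x,y in [cv2.minAreaRect(c)[0]]],cv2.minAreaRect(c)[1:])
        u,v=cv2.minAreaRect(c)[0];print(ray(f,u+u0,v+v0,.026))
br=((hsv[...,0]>12)&(hsv[...,0]<32)&(hsv[...,1]>110)&(hsv[...,2]>80)).astype(np.uint8)
n,l,st,ce=cv2.connectedComponentsWithStats(br)
for i in range(1,n):
    if st[i,4]>8 and 250<ce[i,0]<380: print(st[i],ce[i],ray(f,*ce[i],.07).round(4))
cv2.imwrite("pics/crop1.png",cv2.resize(im[130:290,220:390],None,fx=4.5,fy=3.7,interpolation=2)[:,:800])
E
```

```text
foot ((0.5667994022369385, 0.23087723553180695), (0.23869048058986664, 0.12030594050884247), 54.87112045288086) [[0.4489000141620636, 0.1678999960422516], [0.5472999811172485, 0.09870000183582306], [0.6847000122070312, 0.2939000129699707], [0.5863000154495239, 0.36309999227523804]]
hub top [0.5156 0.2761 0.0899] [0.51296591 0.27297696 0.08970896] 241Traceback (most recent call last):
  File "<stdin>", line 14, in <module>
cv2.error: OpenCV(4.12.0) /io/opencv/modules/imgproc/src/convhull.cpp:143: error: (-215:Assertion failed) total >= 0 && (depth == CV_32F || depth == CV_32S) in function 'convexHull'
```

```bash
python3 - <<'E'
from h import *
f=dict(np.load("top1.npz"));P=cloud(f);im=f["image"]
hsv=cv2.cvtColor(im,cv2.COLOR_BGR2HSV);g=cv2.cvtColor(im,cv2.COLOR_BGR2GRAY)
for n,(u0,u1,v0,v1) in dict(valve=(298,332,138,186),pot=(214,250,205,240),nut=(262,282,161,179),bush=(228,246,258,275)).items():
    p=P[v0:v1,u0:u1];m=(p[...,2]>.012)&(p[...,2]<.08)
    q=np.ascontiguousarray(p[m][:,:2],dtype=np.float32);print(n,m.sum(),p[m].mean(0).round(4),cv2.minAreaRect(q))
m=(g[138:186,298:332]<75).astype(np.uint8);c=max(cv2.findContours(m,0,2)[0],key=cv2.contourArea)
r=cv2.minAreaRect(c);u,v=r[0];print("dark",u+298,v+138,r[1:],ray(f,u+298,v+138,.026))
br=((hsv[...,0]>12)&(hsv[...,0]<32)&(hsv[...,1]>90)&(hsv[...,2]>70)).astype(np.uint8)
n,l,st,ce=cv2.connectedComponentsWithStats(br)
for i in range(1,n):
    if st[i,4]>5 and 250<ce[i,0]<380: print(st[i],ce[i],ray(f,*ce[i],.07).round(4))
crop=im[134:284,220:386]
cv2.imwrite("pics/crop1.png",np.clip(cv2.resize(crop,None,fx=4,fy=4,interpolation=2)*1.3,0,255))
E
```

```text
valve 569 [0.6892 0.2538 0.0371] ((0.6844751834869385, 0.24667784571647644), (0.057493820786476135, 0.0944402813911438), 77.54576110839844)
pot 410 [0.5409 0.4489 0.0163] ((0.5405405163764954, 0.4461023211479187), (0.06361481547355652, 0.06588424742221832), 0.711026132106781)
nut 68 [0.6687 0.3563 0.0236] ((0.6694247126579285, 0.3567950129508972), (0.023850861936807632, 0.02396949753165245), 28.214250564575195)
bush 71 [0.4381 0.4356 0.0309] ((0.4387321472167969, 0.43621015548706055), (0.020022965967655182, 0.021422717720270157), 2.496561288833618)
dark 314.6597957611084 161.51546478271484 ((16.24553871154785, 39.801570892333984), 23.962491989135742) [0.68854811 0.25391879 0.026     ]
[264 206   6   5  19] [266.15789474 207.73684211] [0.5746 0.3638 0.07  ]
[269 209   7   7  32] [272.09375 211.90625] [0.5654 0.3504 0.07  ]
[333 212  19  21 146] [341.73972603 222.26027397] [0.5443 0.196  0.07  ][ WARN:0@0.055] global loadsave.cpp:1063 imwrite_ Unsupported depth image for selected encoder is fallbacked to CV_8U.
```

View pics/crop1.png

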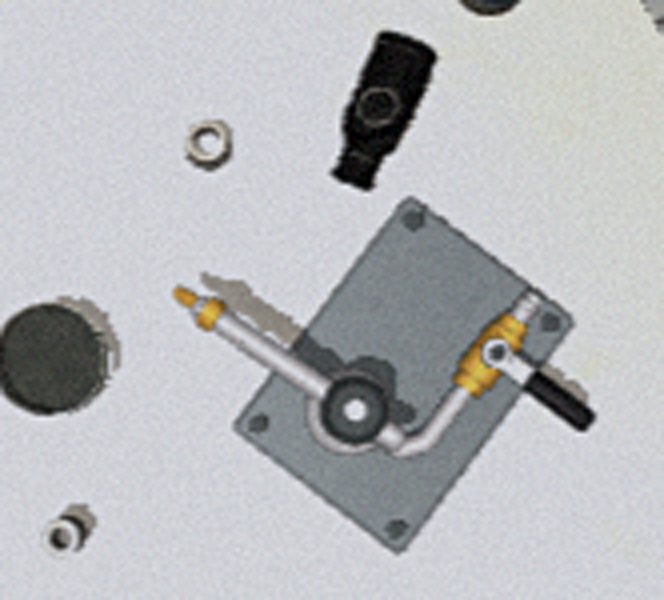

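Crop shows hub at crop (355,408), foot corners (408,198),(573,323),(400,552),(235,425), nozzle tip (178,290), lever pointing lower right to (590,425), and the valve body centred near (385,108). The arm has to go clockwise, then the lever counter-clockwise.

```bash
cat >> h.py <<'E'
def cr(u,v): return 220+(u+.5)/4-.5,134+(v+.5)/4-.5
E
python3 - <<'E'
from h import *
f=dict(np.load("top1.npz"))
C=[ray(f,*cr(*c),.012)[:2] for c in [(408,198),(573,323),(400,552),(235,425)]]
print(np.round(C,4), [np.linalg.norm(C[i]-C[(i+1)%4]).round(4) for i in range(4)])
x=(C[0]-C[1])+(C[3]-C[2]);x/=np.linalg.norm(x)
y2=(C[3]-C[0])+(C[2]-C[1]);y2/=np.linalg.norm(y2)
print("yaw",np.degrees([np.arctan2(x[1],x[0]),np.arctan2(y2[1],y2[0])-np.pi/2]))
th=(np.arctan2(x[1],x[0])+np.arctan2(y2[1],y2[0])-np.pi/2)/2
X=np.array([np.cos(th),np.sin(th)]);Y=np.array([-X[1],X[0]])
ctr=np.mean(C,0);post=ctr+X*.0125+Y*.0375
print("th",th,"post",post,"hub",ray(f,*cr(355,408),.096))
tip=ray(f,*cr(180,291),.067)[:2];print("tip",tip,np.linalg.norm(tip-post))
a=lambda p:np.degrees(np.arctan2(*(p-post)[::-1]))
ve=ray(f,*cr(0,0),.026);v=np.array([.6885,.2539])
print("jet world ang",a(tip),"valve ang",a(v),np.linalg.norm(v-post))
lp=post-.045*X-.075*Y;print("lever pivot",lp,"vis",ray(f,*cr(496,351),.056),"tip vis",ray(f,*cr(590,422),.05),"pred",lp-.066*X, "open",lp-.066*Y)
E
```

```text
[[0.6394 0.2362]
 [0.5661 0.1386]
 [0.4307 0.2397]
 [0.5035 0.3373]] [np.float64(0.1221), np.float64(0.1689), np.float64(0.1217), np.float64(0.1694)]
yaw [53.16879209 53.29886485]
th 0.9291055802406831 post [0.51237911 0.27039835] hub [0.5135946  0.27065172 0.096     ]
tip [0.57782618 0.36744436] 0.11705232982392216
jet world ang 56.00458194078709 valve ang -5.351638190764563 0.1768919586557553
lever pivot [0.54552569 0.18945823] vis [0.54694577 0.18989005 0.056     ] tip vis [0.50787731 0.13627638 0.05      ] pred [0.50602134 0.13658662] open [0.59839729 0.14995388]
```

```bash
cat >> h.py <<'E'
post=np.array([.513,.2705])
def rel(*ws):
    from station import env
    s=env.state();R=s["tool_rot"];p=s["position"]
    print("t",s["clock"],"pos",p.round(4),"F",s["ft_force"].round(2),"w",round(s["width"],3),"x",np.degrees(np.arctan2(R[1,0],R[0,0])).round(1))
    for w in ws: print((100*R.T@(np.array(w)-p)).round(2).tolist())
def fing(deg,r,d,z):
    a=np.radians(deg);q=post+r*np.array([np.cos(a),np.sin(a)])+d*np.array([-np.sin(a),np.cos(a)]);return [*q,z]
E
python3 - <<'E'
from h import *
rel((.5,-.2,.2),fing(56,.085,.045,.17),fing(56,.085,.045,.055));print(fing(56,.085,.045,.17))
E
```

```text
t 0.1 pos [ 0.1616 -0.5775  0.2304] F [ 0.38  0.24 -0.45] w 1.0 x 105.6
[27.24, 3.08, -42.76]
[81.12, 6.16, -60.25]
[81.11, 17.66, -60.25]
[np.float64(0.5232247060300367), np.float64(0.3661318743233622), 0.17]
```

Call:
{"op": "move_arm", "data": {"deltas": [[27,3,-43,0,1],[27,3,-43,0,1],[27,3,-43,0,1],[27,3,-43,0,1],[27,3,-43,0,1],[27,3,-43,0,1],[27,3,-43,0,1],[27,3,-43,0,1],[27,3,-43,0,1],[27,3,-43,0,1],[27,3,-43,0,1],[27,3,-43,0,1],[27,3,-43,0,1],[81,6,-60,0,1],[81,6,-60,0,1],[81,6,-60,0,1],[81,6,-60,0,1],[81,6,-60,0,1],[81,6,-60,0,1],[81,6,-60,0,1]], "force": 20}}

```text
clock: 1.77
position: [0.5118, 0.0911, 0.1857]
tool_rot: [[-0.27, -0.0, -0.963], [0.963, 0.0, -0.27], [0.0, -1.0, -0.0]]
ft_force: [1.3, -0.5, -0.2]
width: -0.002
```

```bash
python3 - <<'E'
from h import *
rel(fing(56,.085,.045,.17),fing(56,.085,.045,.055))
E
```

```text
t 1.7667 pos [0.5118 0.0911 0.1857] F [ 1.28 -0.51 -0.18] w -0.002 x 105.6
[26.18, 1.58, -8.51]
[26.18, 13.08, -8.51]
```

Call:
{"op": "move_arm", "data": {"deltas": [[26,1.6,-8.5,0,1],[26,1.6,-8.5,0,1],[26,1.6,-8.5,0,1],[26,1.6,-8.5,0,1],[26,1.6,-8.5,0,1],[26,1.6,-8.5,0,1],[26,1.6,-8.5,0,1],[26,1.6,-8.5,0,1],[26,1.6,-8.5,0,1],[26,1.6,-8.5,0,1]]}}

```text
clock: 2.6
position: [0.5242, 0.362, 0.1695]
tool_rot: [[-0.269, -0.001, -0.963], [0.963, -0.001, -0.269], [-0.001, -1.0, 0.001]]
ft_force: [0.5, -0.7, -0.2]
width: 0.001
```

```bash
python3 - <<'E'
from h import *
from station import env
rel(fing(56,.085,.045,.17),fing(56,.085,.045,.055))
f=env.grab_frame("wrist");cv2.imwrite("pics/w1.png",f["image"])
E
```

```text
t 2.6 pos [0.5242 0.362  0.1695] F [ 0.46 -0.69 -0.18] w 0.001 x 105.6
[0.43, -0.05, -0.02]
[0.43, 11.45, -0.03]
```

View pics/w1.png

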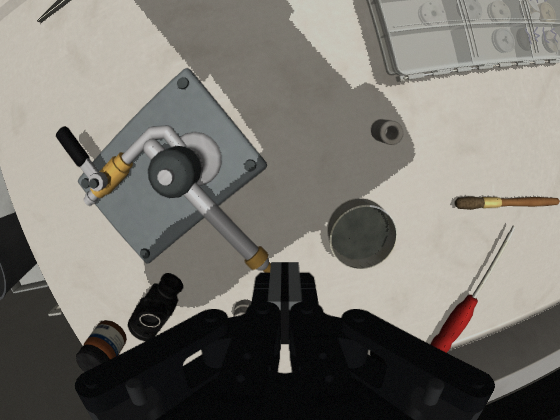

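Wrist view: jet arm with nozzle near (255,258), fingertip above, clear of arm and dish. I'll go straight down.

Call:
{"op": "move_arm", "data": {"deltas": [[0.2,4,0,0,1],[0.2,7,0,0,1],[0.2,9,0,0,1],[0.2,10.2,0,0,1],[0.2,11,0,0,1],[0.2,11,0,0,1],[0.2,11,0,0,1]]}}

```text
clock: 3.23
position: [0.5244, 0.3644, 0.0614]
tool_rot: [[-0.269, 0.002, -0.963], [0.963, 0.001, -0.269], [0.001, -1.0, -0.002]]
ft_force: [0.3, 0.1, -0.2]
width: -0.003
```

```bash
python3 - <<'E'
from h import *
import math
L=[fing(56,.085,.045,.058)]
for t in (56,48,40,32,24,16,8):
    ph=math.radians(t-90+74.4);h=.0145*math.cos(ph)+.011*abs(math.sin(ph));L.append(fing(t,.085,.007+h,.058));print(t,round(h,4))
rel(*L)
E
```

```text
56 0.0182
48 0.0181
40 0.0177
32 0.017
24 0.016
16 0.0146
8 0.0158
t 3.2333 pos [0.5244 0.3644 0.0614] F [ 0.32  0.09 -0.16] w -0.003 x 105.6
[0.2, 0.34, 0.07]
[-1.31, 0.34, -1.22]
[-2.06, 0.34, -2.21]
[-2.97, 0.34, -3.09]
[-4.03, 0.34, -3.85]
[-5.22, 0.34, -4.45]
[-6.52, 0.34, -4.86]
[-7.6, 0.34, -5.1]
```

Call:
{"op": "move_arm", "data": {"deltas": [[-0.7,0.3,-0.6,0,1],[-1.3,0.3,-1.2,0,1],[-1.6,0.3,-1.6,0,1],[-1.85,0.3,-1.9,0,1],[-2.1,0.3,-2.2,0,1],[-2.4,0.3,-2.5,0,1],[-2.7,0.3,-2.8,0,1],[-3.0,0.3,-3.1,0,1],[-3.35,0.3,-3.35,0,1],[-3.7,0.3,-3.6,0,1],[-4.05,0.3,-3.85,0,1],[-4.45,0.3,-4.05,0,1],[-4.85,0.3,-4.25,0,1],[-5.2,0.3,-4.45,0,1],[-5.6,0.3,-4.6,0,1],[-5.9,0.3,-4.7,0,1],[-6.2,0.3,-4.8,0,1],[-6.2,0.3,-4.8,0,1]]}}

```text
clock: 4.73
position: [0.5852, 0.3155, 0.0566]
tool_rot: [[-0.269, -0.004, -0.963], [0.963, -0.004, -0.269], [-0.002, -1.0, 0.005]]
ft_force: [-10.0, -5.0, 4.7]
width: 0.003
```

```bash
python3 - <<'E'
from h import *
from station import env
rel()
f=env.grab_frame("top");np.savez("top2.npz",**f)
cv2.imwrite("pics/t2.png",cv2.resize(f["image"][134:284,220:386],None,fx=4,fy=4,interpolation=2))
E
```

```text
t 4.7333 pos [0.5852 0.3155 0.0566] F [-9.98 -4.95  4.65] w 0.003 x 105.6
```

View pics/t2.png

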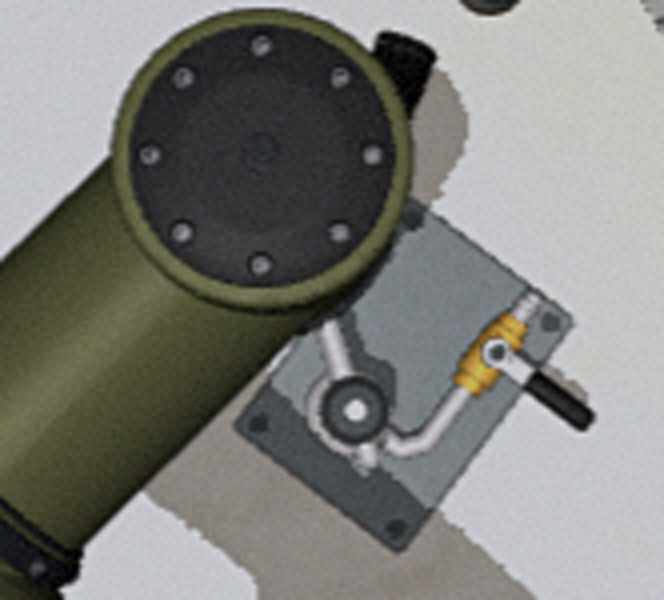

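Top view: the gripper hides the nozzle; the arm root leaves the hub at (333,325), about 15° world. The 10 N along the arm is odd, so I'll check the wrist camera before continuing.

Call:
{"op": "move_arm", "data": {"deltas": [[0,0,0,0,1],[0,0,0,0,1]]}}

```text
clock: 4.95
position: [0.5851, 0.3155, 0.0566]
tool_rot: [[-0.269, -0.004, -0.963], [0.963, -0.004, -0.269], [-0.003, -1.0, 0.005]]
ft_force: [-10.2, -5.0, 4.7]
width: 0.0
```

```bash
python3 - <<'E'
from h import *
from station import env
rel();print(env.state()["wrist_torque"])
f=env.grab_frame("wrist");np.savez("w2.npz",**f);cv2.imwrite("pics/w2.png",f["image"])
E
```

```text
t 4.95 pos [0.5851 0.3155 0.0566] F [-10.21  -5.01   4.74] w 0.0 x 105.6
[-1.69226984  3.06397381 -0.2090099 ]
```

View pics/w2.png

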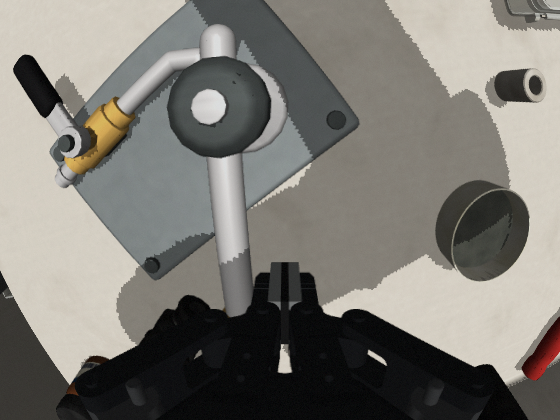

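The wrist view shows the finger's left edge on the bar at about (248,290). The tip is against the brass collar, hence the radial force. I'll back off, move inward, and continue.

```bash
python3 - <<'E'
from h import *
import math
L=[]
for t in (17,12,7,2,-2,-5):
    ph=math.radians(t-90+74.4);h=.0145*math.cos(ph)+.011*abs(math.sin(ph));L.append(fing(t,.068,.007+h+(.004 if t==17 else 0),.058))
rel(*L)
E
```

```text
t 5.0 pos [0.5851 0.3156 0.0566] F [-10.92  -4.9    3.99] w 0.001 x 105.6
[0.34, -0.13, 1.42]
[-0.62, -0.13, 1.23]
[-1.15, -0.13, 1.09]
[-1.7, -0.13, 0.99]
[-2.16, -0.13, 0.95]
[-2.51, -0.13, 0.93]
```

Call:
{"op": "move_arm", "data": {"deltas": [[0.2,0,0.5,0,1],[0.3,0,1.0,0,1],[0.3,0,1.5,0,1],[0.3,0,1.8,0,1],[0.3,0,1.8,0,1],[0.3,0,1.8,0,1]]}}

```text
clock: 5.5
position: [0.5685, 0.3158, 0.0572]
tool_rot: [[-0.27, 0.001, -0.963], [0.963, 0.0, -0.27], [0.0, -1.0, -0.001]]
ft_force: [-0.4, 0.2, -0.6]
width: -0.001
```

```bash
python3 - <<'E'
from h import *
import math
L=[]
for t in (17,12,7,2,-2,-5):
    ph=math.radians(t-90+74.4);h=.0145*math.cos(ph)+.011*abs(math.sin(ph));L.append(fing(t,.068,.007+h,.058))
rel(*L)
E
```

```text
t 5.5 pos [0.5685 0.3158 0.0572] F [-0.43  0.21 -0.6 ] w -0.001 x 105.6
[-0.53, -0.08, -0.19]
[-1.09, -0.08, -0.37]
[-1.62, -0.08, -0.51]
[-2.17, -0.08, -0.61]
[-2.63, -0.08, -0.65]
[-2.98, -0.08, -0.66]
```

Force gone. I'll push to about 2° world, then back away to measure.

Call:
{"op": "move_arm", "data": {"deltas": [[-0.3,0,-0.1,0,1],[-0.55,0,-0.2,0,1],[-0.8,0,-0.3,0,1],[-1.05,0,-0.35,0,1],[-1.3,0,-0.4,0,1],[-1.55,0,-0.5,0,1],[-1.8,0,-0.55,0,1],[-2.0,0,-0.6,0,1],[-2.15,0,-0.6,0,1],[-2.15,0,-0.6,0,1]]}}

```text
clock: 6.33
position: [0.5802, 0.2962, 0.0568]
tool_rot: [[-0.269, -0.0, -0.963], [0.963, -0.0, -0.269], [-0.0, -1.0, 0.0]]
ft_force: [0.1, 1.2, 0.5]
width: 0.001
```

Call:
{"op": "move_arm", "data": {"deltas": [[1,0,0,0,1],[3,0,0,0,1],[6,-2,0,0,1],[10,-6,1,0,1],[14,-8,2,0,1],[17,-8,4,0,1],[17,-8,4,0,1],[17,-8,4,0,1]]}}

```text
clock: 7.0
position: [0.4936, 0.4527, 0.1381]
tool_rot: [[-0.273, 0.001, -0.962], [0.962, 0.002, -0.273], [0.001, -1.0, -0.002]]
ft_force: [0.1, 0.5, -0.4]
width: 0.002
```

```bash
python3 - <<'E'
from h import *
from station import env
rel()
f=env.grab_frame("top");np.savez("top3.npz",**f)
cv2.imwrite("pics/t3.png",cv2.resize(f["image"][134:284,220:386],None,fx=4,fy=4,interpolation=2))
E
```

```text
t 7.0 pos [0.4936 0.4527 0.1381] F [ 0.1   0.47 -0.36] w 0.002 x 105.9
```

View pics/t3.png

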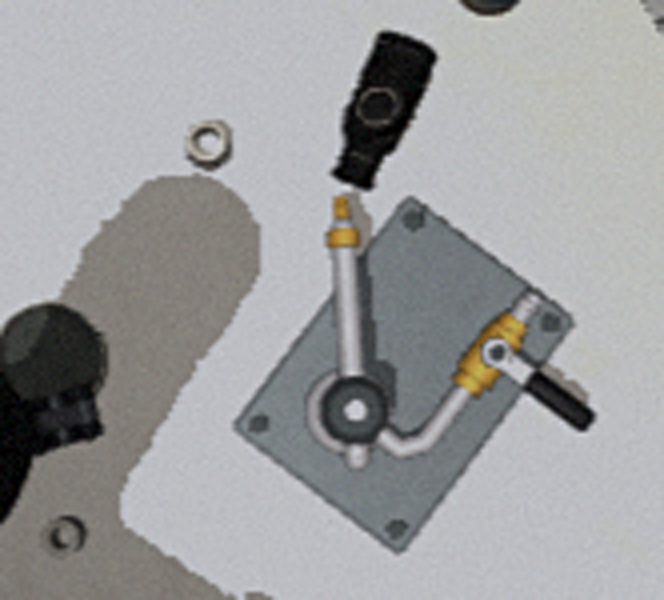

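Clear view: nozzle tip at (341,198), valve body from (353,183) to (408,42), lever unmoved.

```bash
python3 - <<'E'
from h import *
f=dict(np.load("top3.npz"));im=f["image"]
hsv=cv2.cvtColor(im,cv2.COLOR_BGR2HSV);g=cv2.cvtColor(im,cv2.COLOR_BGR2GRAY)
br=((hsv[...,0]>12)&(hsv[...,0]<32)&(hsv[...,1]>90)&(hsv[...,2]>70)).astype(np.uint8)
br[:,:295]=0;br[:,325:]=0;br[:180]=0;br[215:]=0
a=lambda p:np.degrees(np.arctan2(p[1]-post[1],p[0]-post[0])).round(2)
v,u=np.nonzero(br);p=ray(f,u.mean(),v.mean(),.071);print("brass",p,a(p),len(u))
v0=v<v.min()+3;p=ray(f,u[v0].mean(),v.min(),.067);print("tip",p,a(p),np.linalg.norm(p[:2]-post))
m=(g[138:186,298:332]<75).astype(np.uint8);c=max(cv2.findContours(m,0,2)[0],key=cv2.contourArea)
b=cv2.boxPoints(cv2.minAreaRect(c))+[298,138];e=[(b[i]+b[(i+1)%4])/2 for i in range(4)]
for q in list(e)+[b.mean(0)]:
    p=ray(f,*q,.026);print("valve",q,p.round(4),a(p))
hs=np.mean([ray(f,*cr(355,408),.096)[:2]],0);print(hs)
E
```

```text
brass [0.61417005 0.27710211 0.071     ] 3.73 54
tip [0.63141165 0.2777523  0.067     ] 3.5 0.11863353067806953
valve [307.19999981 157.60000062] [0.6977 0.2715 0.026 ] 0.32
valve [322.99999905 143.50000024] [0.7318 0.2345 0.026 ] -9.33
valve [321.1999979  164.60000038] [0.6813 0.2385 0.026 ] -10.76
valve [305.39999866 178.70000076] [0.6475 0.2754 0.026 ] 2.07
valve [314.19999886 161.1000005 ] [0.6895 0.255  0.026 ] -5.02
[0.5135946  0.27065172]
```

```bash
python3 - <<'E'
from h import *
rel(fing(3.6,.068,.05,.13),fing(3.6,.068,.04,.057),fing(3.6,.068,.0225,.057),fing(-2,.068,.0214,.057),fing(-5.1,.068,.0214,.057))
E
```

```text
t 7.05 pos [0.4946 0.451  0.1371] F [ 0.27 -0.97 -0.89] w -0.001 x 105.8
[-14.42, 0.71, -4.56]
[-15.4, 8.01, -4.35]
[-17.11, 8.01, -3.98]
[-17.92, 8.01, -3.99]
[-18.3, 8.01, -3.97]
```

Call:
{"op": "move_arm", "data": {"deltas": [[-14.4,0.7,-4.5,0,1],[-14.4,0.7,-4.5,0,1],[-14.4,0.7,-4.5,0,1],[-14.4,0.7,-4.5,0,1],[-15,4.5,-4.4,0,1],[-15.2,8,-4.4,0,1],[-15.2,8,-4.4,0,1],[-15.2,8,-4.4,0,1],[-15.2,8,-4.4,0,1]]}}

```text
clock: 7.8
position: [0.5801, 0.315, 0.059]
tool_rot: [[-0.269, 0.002, -0.963], [0.963, 0.0, -0.269], [-0.001, -1.0, -0.002]]
ft_force: [0.7, 0.7, 1.5]
width: 0.002
```

```bash
python3 - <<'E'
from h import *
rel(fing(3.6,.068,.0225,.057),fing(-2,.068,.0214,.057),fing(-5.1,.068,.0214,.057))
E
```

```text
t 7.8 pos [0.5801 0.315  0.059 ] F [0.68 0.69 1.52] w 0.002 x 105.6
[-1.69, 0.19, 0.54]
[-2.49, 0.2, 0.54]
[-2.88, 0.2, 0.55]
```

Call:
{"op": "move_arm", "data": {"deltas": [[-0.7,0,0.3,0,1],[-1.4,0.1,0.5,0,1],[-1.7,0.1,0.5,0,1],[-1.95,0.1,0.5,0,1],[-2.2,0.1,0.5,0,1],[-2.4,0.1,0.5,0,1],[-2.6,0.1,0.5,0,1],[-2.75,0.1,0.5,0,1],[-2.85,0.1,0.5,0,1],[-2.85,0.1,0.5,0,1],[-2.85,0.1,0.5,0,1]]}}

```text
clock: 8.72
position: [0.5819, 0.2861, 0.0558]
tool_rot: [[-0.269, -0.0, -0.963], [0.963, -0.0, -0.269], [-0.0, -1.0, 0.0]]
ft_force: [-1.1, 0.8, 0.9]
width: 0.004
```

```bash
python3 - <<'E'
from h import *
rel(fing(-5.1,.068,.0214,.057))
E
```

```text
t 8.7167 pos [0.5819 0.2861 0.0558] F [-1.08  0.76  0.92] w 0.004 x 105.6
[-0.05, -0.12, -0.06]
```

Call:
{"op": "move_arm", "data": {"deltas": [[1,0,0,0,1],[3,0,0,0,1],[6,-2,0,0,1],[10,-6,1,0,1],[14,-10,2,0,1],[17,-11,4,0,1],[17,-11,4,0,1],[17,-11,4,0,1]]}}

```text
clock: 9.38
position: [0.4956, 0.4435, 0.1697]
tool_rot: [[-0.274, 0.003, -0.962], [0.962, 0.004, -0.274], [0.003, -1.0, -0.004]]
ft_force: [-0.1, -0.3, 0.5]
width: -0.0
```

```bash
cat > jet.py <<'E'
from h import *
from station import env
import sys
f=env.grab_frame("top");im=f["image"];np.savez(sys.argv[1]+".npz",**f)
hsv=cv2.cvtColor(im,cv2.COLOR_BGR2HSV)
br=((hsv[...,0]>12)&(hsv[...,0]<32)&(hsv[...,1]>90)&(hsv[...,2]>70)).astype(np.uint8)
br[:,:295]=0;br[:,330:]=0;br[:180]=0;br[212:]=0
a=lambda p:np.degrees(np.arctan2(p[1]-post[1],p[0]-post[0])).round(2)
v,u=np.nonzero(br);p=ray(f,u.mean(),v.mean(),.071);print("brass",p,a(p),len(u))
v0=v<v.min()+3;p=ray(f,u[v0].mean(),v.min(),.067);print("tip",p,a(p))
cv2.imwrite(f"pics/{sys.argv[1]}.png",cv2.resize(im[134:284,220:386],None,fx=4,fy=4,interpolation=2))
E
python3 jet.py t4; python3 -c "
from h import *
rel()"
```

```text
brass [0.61413535 0.26108023 0.071     ] -5.32 58
tip [0.63159465 0.25985283 0.067     ] -5.13
t 9.4333 pos [0.4963 0.4417 0.1676] F [ 0.65 -0.15  0.29] w -0.001 x 105.8
```

View pics/t4.png

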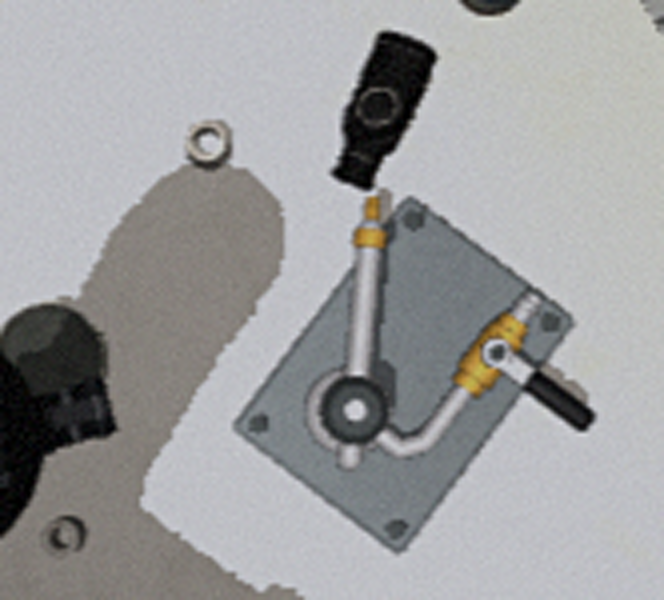

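Jet points at −5.2° (two features: −5.3, −5.1) and the valve body's middle lies at −5.0°, so it is on target. The nozzle is at (372,200), all parts unmoved. Now the lever.

```bash
cat >> h.py <<'E'
lp=np.array([.5462,.1896])
def lev(deg,r,d,z):
    a=np.radians(deg);q=lp+r*np.array([np.cos(a),np.sin(a)])+d*np.array([-np.sin(a),np.cos(a)]);return [*q,z]
E
python3 -c "
from h import *
print(lev(-126.8,.048,-.045,.16));rel(lev(-126.8,.048,-.045,.16))"
```

```text
[np.float64(0.48141395557855887), np.float64(0.17812095612766213), 0.16]
t 9.4333 pos [0.4963 0.4417 0.1676] F [ 0.65 -0.15  0.29] w -0.001 x 105.8
[-24.95, 0.7, 8.62]
```

Call:
{"op": "move_arm", "data": {"deltas": [[-25,0.5,8.6,0,1],[-25,0.5,8.6,0,1],[-25,0.5,8.6,0,1],[-25,0.5,8.6,0,1],[-25,0.5,8.6,0,1],[-25,0.5,8.6,0,1],[-25,0.5,8.6,0,1],[-25,0.5,8.6,0,1],[-25,0.5,8.6,0,1],[-25,0.5,8.6,0,1]]}}

```text
clock: 10.27
position: [0.4821, 0.1753, 0.1603]
tool_rot: [[-0.269, -0.001, -0.963], [0.963, -0.0, -0.269], [-0.0, -1.0, 0.001]]
ft_force: [0.6, -0.3, -0.2]
width: -0.001
```

```bash
python3 -c "
from h import *
rel(lev(-126.8,.048,-.045,.04))"
```

```text
t 10.2667 pos [0.4821 0.1753 0.1603] F [ 0.59 -0.35 -0.16] w -0.001 x 105.6
[0.3, 12.03, -0.02]
```

Call:
{"op": "move_arm", "data": {"deltas": [[0.2,4,0,0,1],[0.2,7.5,0,0,1],[0.2,10,0,0,1],[0.2,11.3,0,0,1],[0.2,12,0,0,1],[0.2,12,0,0,1],[0.2,12,0,0,1]]}}

```text
clock: 10.85
position: [0.4819, 0.1778, 0.0414]
tool_rot: [[-0.27, 0.0, -0.963], [0.963, -0.0, -0.27], [-0.0, -1.0, -0.0]]
ft_force: [0.2, 0.7, -0.1]
width: 0.0
```

```bash
python3 -c "
from h import *
L=[]
for t in range(-127,-36,10):
    ph=np.radians(t+90-15.6);L.append(lev(t,.048,-(.007+.011*np.cos(ph)+.0075*abs(np.sin(ph))),.04))
rel(*L,lev(-36.8,.048,-.018,.04))"
```

```text
t 10.85 pos [0.4819 0.1778 0.0414] F [ 0.19  0.74 -0.09] w 0.0 x 105.7
[-1.95, 0.14, -1.5]
[-2.76, 0.14, -1.77]
[-3.54, 0.14, -2.21]
[-4.26, 0.14, -2.81]
[-4.86, 0.14, -3.57]
[-5.31, 0.14, -4.45]
[-5.6, 0.14, -5.25]
[-5.77, 0.14, -6.05]
[-5.79, 0.14, -6.92]
[-5.65, 0.14, -7.81]
[-5.5, 0.14, -8.01]
```

Call:
{"op": "move_arm", "data": {"deltas": [[-1.0,0.1,-0.8,0,1],[-1.9,0.1,-1.5,0,1],[-2.3,0.1,-1.65,0,1],[-2.75,0.1,-1.8,0,1],[-3.15,0.1,-2.0,0,1],[-3.55,0.1,-2.2,0,1],[-3.9,0.1,-2.5,0,1],[-4.25,0.1,-2.8,0,1],[-4.55,0.1,-3.2,0,1],[-4.85,0.1,-3.55,0,1],[-5.1,0.1,-4.0,0,1],[-5.3,0.1,-4.45,0,1],[-5.45,0.1,-4.85,0,1],[-5.6,0.1,-5.25,0,1],[-5.7,0.1,-5.65,0,1],[-5.75,0.1,-6.05,0,1],[-5.8,0.1,-6.5,0,1],[-5.8,0.1,-6.9,0,1],[-5.8,0.1,-6.9,0,1]]}}

```text
clock: 12.43
position: [0.5644, 0.14, 0.0399]
tool_rot: [[-0.269, 0.0, -0.963], [0.963, -0.0, -0.269], [-0.0, -1.0, -0.0]]
ft_force: [-0.5, -0.4, 0.3]
width: -0.003
```

```bash
python3 jet.py t5; python3 -c "
from h import *
rel(lev(-36.8,.048,-.022,.04),lev(-36.8,.048,-.018,.04))"
```

```text
brass [0.61428949 0.26111964 0.071     ] -5.29 58
tip [0.63159465 0.25985283 0.067     ] -5.13
t 12.4833 pos [0.5642 0.14   0.0399] F [ 0.06 -0.24 -1.01] w -0.001 x 105.6
[0.12, -0.01, -0.78]
[0.36, -0.01, -1.1]
```

View pics/t5.png

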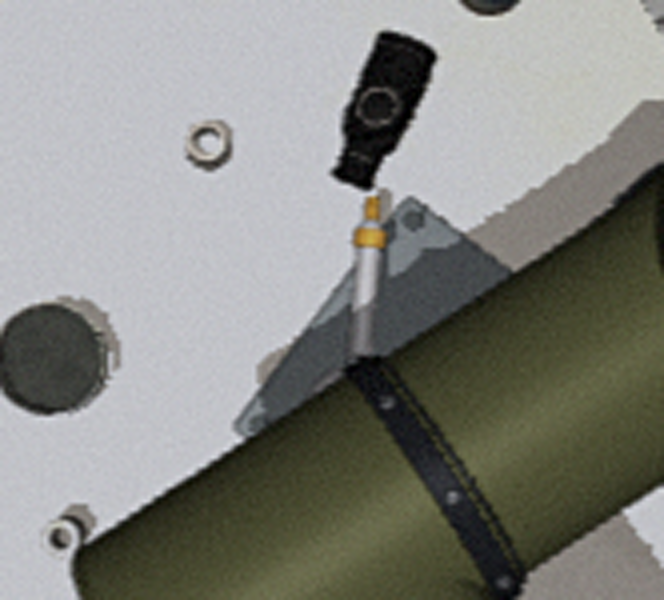

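Jet unchanged (brass at (370,237)); the forearm hides the lever. I'll push gently to the stop, watching the force.

Call:
{"op": "move_arm", "data": {"deltas": [[0.0,0,-0.3,0,1],[0.0,0,-0.6,0,1],[0.1,0,-0.8,0,1],[0.2,0,-0.95,0,1],[0.36,0,-1.1,0,1],[0.36,0,-1.1,0,1]]}}

```text
clock: 12.98
position: [0.5724, 0.1444, 0.0397]
tool_rot: [[-0.269, -0.003, -0.963], [0.963, -0.004, -0.269], [-0.003, -1.0, 0.004]]
ft_force: [-5.0, -7.4, 3.4]
width: -0.002
```

Call:
{"op": "move_arm", "data": {"deltas": [[0.1,0,-0.13,0,1],[0.18,0,-0.24,0,1],[0.18,0,-0.24,0,1]]}}

```text
clock: 13.23
position: [0.5727, 0.1448, 0.0395]
tool_rot: [[-0.268, -0.007, -0.963], [0.963, -0.008, -0.268], [-0.005, -1.0, 0.009]]
ft_force: [-11.4, -12.5, 7.2]
width: -0.002
```

The tip no longer moves while the force rises to about 17 N: the lever is on its stop. I'll back off, lift and verify.

Call:
{"op": "move_arm", "data": {"deltas": [[-0.6,0,0.8,0,1],[-1.8,0,2.4,0,1],[-3,0,4,0,1],[-3,-3,4,0,1],[-3,-7,4,0,1],[-5,-11,4,0,1],[-9,-14,4,0,1],[-13,-14,4,0,1],[-17,-14,4,0,1],[-21,-14,4,0,1],[-25,-14,4,0,1],[-29,-14,4,0,1],[-29,-14,4,0,1],[-29,-14,4,0,1],[-29,-14,4,0,1]]}}

```text
clock: 14.48
position: [0.6149, -0.1413, 0.1798]
tool_rot: [[-0.269, 0.001, -0.963], [0.963, 0.0, -0.269], [0.0, -1.0, -0.001]]
ft_force: [0.0, 0.6, -0.3]
width: 0.001
```

```bash
python3 jet.py t6; python3 -c "
from h import *
rel();f=dict(np.load('t6.npz'));print(lev(-36.8,.066,0,.05),lev(-36.8,.066,0,.05))
K=f['camera_matrix'];T=np.linalg.inv(f['T']);p=T[:3,:3]@np.array(lev(-36.8,.066,0,.05))+T[:3,3];q=K@p/p[2];print('pred tip crop',(q[0]-220)*4,(q[1]-134)*4)
g=cv2.cvtColor(f['image'],6);m=(g<60);m[:190]=0;m[250:]=0;m[:,:345]=0;m[:,390:]=0;v,u=np.nonzero(m);print(len(u));W=np.array([ray(f,a,b,.056)[:2] for a,b in zip(u,v)]);d=W.mean(0)-lp;print('lever deg',np.degrees(np.arctan2(d[1],d[0])),np.linalg.norm(d))"
```

```text
brass [0.6143791  0.26143992 0.071     ] -5.11 59
tip [0.63159008 0.26030014 0.067     ] -4.92
t 14.5333 pos [ 0.6149 -0.1406  0.18  ] F [-0.26  0.58 -0.17] w -0.003 x 105.7
[np.float64(0.5990482704826164), np.float64(0.15006444249797132), 0.05] [np.float64(0.5990482704826164), np.float64(0.15006444249797132), 0.05]
pred tip crop 563.5034450035635 259.09656729540075
132
lever deg -36.80589203491597 0.0413149673702995
```

View pics/t6.png

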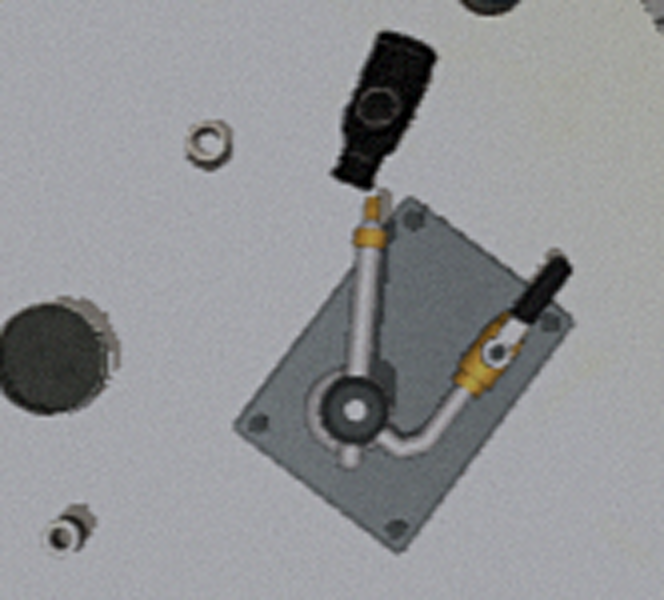

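The lever now lies in line with the brass valve, tip at (563,262) against a predicted (563,259). The jet still points at the valve body, and all parts are in place.

```bash
python3 -c "
from station import env
print(env.finish_job())"
```

```text
the job is handed in; nothing more can be done
None
```

The job is done and handed in at about 14.5 s of the 54 s allowed. With the shut fingertip I pushed the jet arm round clockwise, then pushed the air lever open onto its stop and withdrew.

Last checks, from the top camera with the arm clear:
- **Jet:** it points at about −5.0° in the world frame (−5.1° and −4.9° from two features). The valve body's middle lies at −5.0°, and the jet did not shift while I moved the lever.
- **Lever:** it measured −36.8°, the same as the fully open direction.
- **Loose parts:** the valve body, nut, bush and dish look unmoved.

Two contacts were harder than planned:
- **Brass collar:** during the first push the fingertip caught the collar on the jet arm, with about 12 N along it. I backed off and pushed nearer the post.
- **Lever stop:** pressing the lever onto its stop briefly reached about 18 N.

Both stayed well under the limits. No check failed.

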